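# Clamp the glued tea box

## Task

The wooden tea box has just been glued at its corners: lift its loose lid off by the knob and set it down gently, right way up, on the free worktop clear of the box and the clamp. Then pump the trigger of the bar clamp that lies round the box, working the clamp by its handle and trigger only, until both rubber pads press firmly on the box, and finish while still holding the trigger squeezed so that the pressure stays on, without crushing the thin walls. Leave the other things on the worktop where they are.

Things in the scene. Friction and masses are not known exactly. Their poses are not given: they have to be found in the camera images.
- clamp: One-hand bar clamp, grey plastic, notched aluminium bar, 300 mm long, 36 mm thick, 0.5 kg, lying loose on its side round the tea box. Origin on the worktop under the bar, mid head. x: from the bar to the jaw tips (pads at 64 mm), y: along the bar to the far (moving) jaw, z up. Housing: x -16 to 48, y -32 to 22 mm. The bar's tail (x within 11 mm) ends at y = -82 mm when fully open, -125 when shut.
- handle_back (a point): On the outer face of the clamp's pistol handle, 60 mm from the bar, 20 mm up. The handle spans x -16 to -94 mm, y -37 (this face) to -15 mm in the clamp's frame, 5 to 35 mm above the worktop. The black trigger lies beside it, equally high, x to -92 mm, its outer face at about y = +27 mm at rest.
- squeeze_point (a point): Midway between the outer faces of handle and resting trigger, 60 mm from the bar, 20 mm above the worktop. Along the clamp's y the two are 64 mm wide here, 37 mm with the trigger fully squeezed. Closing two fingers over both, with the fingers on their outer faces, is a squeeze; opening them lets the trigger spring back. The loose clamp may slide 15 mm on the worktop meanwhile.
- trigger (a joint): Trigger, rad: 0 at rest (sprung), 0.26 at its stop. Needs 4 N at squeeze_point to move, 7 N to draw the bar to the stop. A full stroke draws the far jaw in by 6 mm; then let it return fully. With both pads on the box the trigger stalls short of the stop, pads pressing about 3 x (squeeze - 6 N): 10 to 18 N is right. At its stop it adds no pressure: stroke again. Letting go loses the pressure.
- clamp_bar: The sliding bar of the clamp with its far jaw. Origin on the worktop level under the bar at the pad face of the far jaw; axes as the clamp. It is to be moved by the trigger alone. The far jaw ends 30 mm beyond the pad face, its tip 83 mm from the bar.
- near_pad: Black rubber pad, 32 wide x 30 mm high, on the head's jaw; origin at the middle of its lower edge, on its pressing face (which looks along the clamp's +y), 5 mm above the worktop.
- far_pad: The same rubber pad on the far jaw, its pressing face looks along the clamp's -y; origin likewise. Pad to pad is 146 to 164 mm at first, so 16 to 34 mm must be taken up. Each pad is springy and gives 1 mm for 20 N.
- tea_box: Open-topped box of thin light wood with a dark band, 130 mm long (its y, along the clamp's bar), 90 mm wide (its x), 56 mm high, walls 6 mm, 0.3 kg, freshly glued at the corners. Origin in the middle of its underside. More than 70 N from a pad crushes it.
- box_lid: Loose wooden lid on the tea box: plate 136 x 96 x 8 mm (its y and x) over a plug 6 mm deep that drops into the box with 3 mm play; round knob in the middle. 0.12 kg. Origin mid underside of the plug, 50 mm above the worktop while on the box, 0 when set down; plate top 14 mm above the origin.
- lid_knob (a point): Middle of the lid's knob head, 30 mm above the lid's origin. The head is 24 mm across, 16 mm high (22 to 38 mm above the lid's origin), on a stem 16 mm across and 8 mm high.
- free_spot (a point): Point on the worktop beside the clamp's head (at x = 75, y = -125 mm in the clamp's frame): always free, with room for the lid laid with its long side along the bar. Other free worktop will do as well.
- glue_bottle: White plastic bottle of wood glue, 44 mm across, 100 mm high, standing behind the box, 25 mm or more from it; origin under its centre. Leave it alone.
- dish_brush: Orange dish brush, 200 mm long, lying at the right of the worktop; origin near its middle. Leave it alone.
- creamer_jug: Grey ceramic creamer jug, 76 mm across, 100 mm high, at the left; origin under its centre. Leave it alone.
- storage_jar: Glass storage jar with clip-on lid, 96 mm across, 130 mm high, at the far right; origin under its centre. Leave it alone.
- mug: White mug, 80 mm across, 92 mm high, at the left; origin under its centre. Leave it alone.
- bowl: White bowl, 140 mm across, 55 mm high, behind the glue bottle; origin under its centre. Leave it alone.
Mind the look-alikes: they are no part of the job. Leave any green look-alike of the box_lid alone. What is shaped like the tea_box but yellow is not meant.

How it is judged:
On the way, in this order (a step that is already met when the one before it is completed fails the run):
1. the lid lies on the worktop, right way up, released and clear of box and clamp (height (world z) of box_lid below 0.006 m and angle between box_lid's own z axis and vertical below 0.1 rad and horizontal distance between box_lid and tea_box above 0.1 m and contact force between box_lid and tea_box below 0.2 N and contact force between box_lid and clamp below 0.2 N and contact force between the fingers and box_lid below 0.1 N and linear speed of box_lid below 0.03 m/s), for 0.2 s.
2. both pads of the clamp press on the box (contact force between far_pad and tea_box above 8 N and contact force between near_pad and tea_box above 5 N), for 0.2 s.
At the end, for the whole second after the job is handed in: Fingers hold the trigger squeezed (over 0.03 rad, over 4 N); the far pad presses the box with over 8 N, the near pad with over 5 N, neither ever over 70 N; the box is level; the lid lies right way up on the worktop over 100 mm from the box's centre, touching neither box, clamp nor fingers (all of step 1 and all of step 2 and value of joint trigger above 0.03 rad and contact force between the fingers and clamp above 4 N and angle between tea_box's own z axis and vertical below 0.1 rad and height (world z) of tea_box below 0.01 m); the arm keeps its last pose, push and grip.
It fails at once if the box is crushed: a pad presses on it with more than 70 N (contact force between any of far_pad, near_pad and tea_box above 70 N).
It fails at once if the bar or far jaw is pushed by the hand instead of by the trigger (contact force between any of the fingers, the arm and clamp_bar above 3 N).
It fails at once if the lid is let go in the air or dropped (more than 30 mm up, away from the box) (height (world z) of box_lid above 0.03 m and horizontal distance between box_lid and tea_box above 0.08 m and contact force between the fingers and box_lid below 0.1 N).
It fails at once if a bystander (glue bottle, brush, jug, jar, mug or bowl) is moved by more than 30 mm (distance of any of glue_bottle, dish_brush, creamer_jug, storage_jar, mug, bowl from where it was at the start of the episode above 0.03 m).
It also fails if it takes over 72 s, if anything falls off the work surface, if the arm or the gripper's body presses on something with over 40 N, if the wrist force passes 120 N, or if a joint passes its speed limit or range.

## Robot

A 6-joint arm with a two-finger parallel gripper is mounted at the origin on the work surface. World frame = base frame: x ahead of the robot, y to its left, z up, the work surface at z = 0. Lengths are in m, angles in rad, forces in N, time in s.
With the tool pointing down it reaches from about 0.35 to 0.775 m from the base axis. Payload 7.3 kg.
Tool frame: the origin (TCP) lies between the finger pads; the fingertips stand robot.tcp_to_tips ahead of it and the grasp point (between the pads) lies 2 mm behind it (robot.tcp_to_tips is the distance from the TCP to the fingertips, in m); y points along the fingers, x is the direction in which the jaws open and shut, and the axes are right-handed (so a half turn about y gives the same grasp; the last joint's range is limited). The gripper opens to 92 mm and grips with 3 to 60 N. Pads are 19 mm wide; open, the fingers measure 130 mm over their backs; the gripper's body (75 mm by 190 mm) begins 47 mm behind the grasp point.
Start: joints at [-1.26, 0.342, 1.524, -0, 1.275, -0.146], TCP at [0.232, -0.471, 0.244] pointing down, gripper open.
Joint ranges: [-2.53, 2.53], [-0.77, 2.02], [0.04, 2.7], [-1, 4.14], [0.28, 2.66], [-3.11, 3.11]. Speed limits (rad/s): [2.57, 2.57, 3.14, 3.14, 3.14, 3.14].

## Interface

Orientations are given as [roll, pitch, yaw] about the fixed x, y, z axes, in that order (R = Rz(yaw) Ry(pitch) Rx(roll)).
In Python, from cell import status, read_camera, get_calibration, robot gives the robot as it stands.
- The arm moves only by the shell command python3 -m creep 'ROWS' [FORCE]. ROWS is JSON, a list of rows, each an object of numbers: "dx", "dy", "dz": the shift along the tool's x, y, z in m; "rx", "ry", "rz": the turn, a rotation vector about the tool's x, y, z in rad; "gripper": the opening, from 0 (shut) to 1 (fully open). A call has 1 to 20 rows; each row is the pose to reach, as a shift and turn from the pose commanded when the call began, along the tool's axes at that moment; what a row does not reach only later rows make up. A row lasts 1/8 s, in which the tool goes at most 62.5 mm and 10.7 degrees, less where a joint would pass 70% of its speed; a pose out of reach is approached as far as the arm can. A call with a gripper value outside its range is refused whole. The fingers move at their own pace and stop on an object; FORCE is the grip in N (left out, the last holds). Time passes only in rows, so rows that repeat a pose let the fingers close. It gives the time, the measured TCP pose, the force and the opening at its end, in the units of the state.
- status.observe(): the state, without advancing time (a new reading comes with each control period).
- read_camera(name): name is "scene" or "top"; returns (picture, depth): 400x640x3 uint8, red, green, blue; 400x640 float32, m along the optical axis (not along the pixel's ray), 0 where there is no reading.
- get_calibration(name): a dict with "fx", "fy", "cx", "cy" (pixels), "xyz" and "rotation" of the camera in the world. Camera axes: x right, y down, z forward; pixel columns grow to the right and rows downward; lengths in m; the calibration is good to about 2 mm. A picture is of the moment at which its call begins. get_calibration takes no time and is no camera call.
- robot.hand_in(): hands the job in, once; it reports no verdict.
The state is a dict: "time": time; "qpos": joint angles; "qvel": joint speeds; "joint_efforts": joint torques, N m; "tool_pos": TCP position; "tool_rot": TCP orientation; "contact_force": force on the tool from outside, world axes, zero at the start; "torque": the same for the moment, N m; "opening": finger opening in m.
Only numpy, scipy, OpenCV 4.12 (cv2) and the standard library are available. Lean on these libraries where they do the work, as an engineer would, in place of code of your own. Each camera call takes 0.05 s, during which the arm holds its last target.

## Working session

There is one attempt and no reset: what is moved stays moved. The work goes in short steps, Python scripts to look and compute and a shell command to move; the robot and the scene stay as the last step left them, time stands still between calls to the robot, and variables do not carry over. Pictures are saved under pics/ and viewed, and the job is handed in when it is done.

```bash
ls; mkdir -p pics; python3 - <<'E'
from cell import status, read_camera, get_calibration, robot
import cv2,numpy as np
print(status.observe()); print(robot.tcp_to_tips)
for n in ("scene","top"):
    p,d=read_camera(n); cv2.imwrite(f"pics/{n}0.png",p[...,::-1]); np.savez(f"{n}0.npz",p=p,d=d); c=get_calibration(n);print(n,c)
E
```

```text
pics
{'time': 0.0, 'qpos': array([-1.25999950e+00,  3.42736869e-01,  1.52501886e+00, -7.20463789e-06,
        1.27539948e+00, -1.46027746e-01]), 'qvel': array([ 3.75446433e-05, -1.00329927e-03,  3.99914271e-04, -3.88929742e-04,
        2.48248531e-03, -2.70849715e-04]), 'joint_efforts': array([ 1.88195205e-03, -4.31233013e+01, -2.44226950e+01,  7.18786893e-02,
        5.58695721e-02, -1.16204092e-04]), 'tool_pos': array([ 0.23146451, -0.47079457,  0.24303696]), 'tool_rot': array([-1.57057578e+00,  1.54692882e-03, -1.11396948e+00]), 'contact_force': array([-0.15382193,  0.13058046, -0.22680395]), 'torque': array([ 0.02072714, -0.01366926,  0.02272044]), 'opening': 0.09231867593128988}
0.017
scene {'fx': 383.688250819709, 'fy': 383.688250819709, 'cx': 316.18493841961185, 'cy': 200.04384584360028, 'xyz': array([ 1.17428019, -0.20643613,  0.9334352 ]), 'rotation': array([-2.52731375,  0.00451155,  1.25788523])}
top {'fx': 423.4981478301133, 'fy': 423.4981478301133, 'cx': 320.07272933545806, 'cy': 203.97867591609622, 'xyz': array([ 0.39544117, -0.00421998,  1.09331776]), 'rotation': array([-2.94723536, -0.01835744, -1.5445616 ])}
```

View pics/scene0.png

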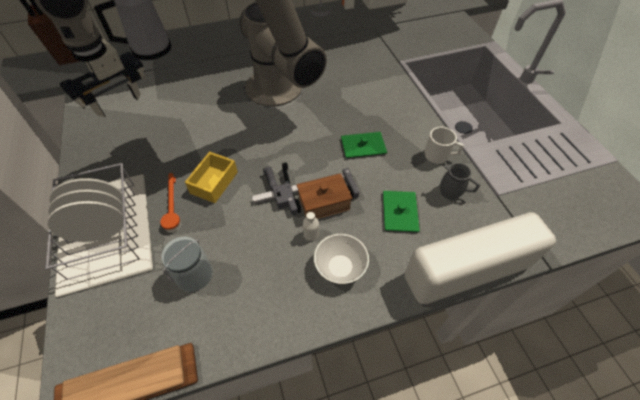

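View pics/top0.png

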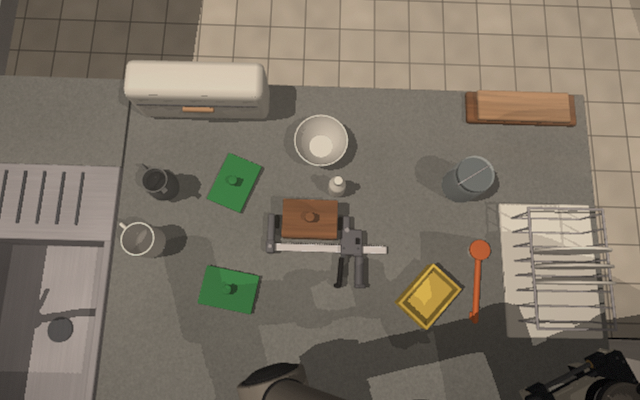

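The scene shows the wooden box with its brown lid at top (310,217). The clamp bar lies at row ~248, its head at (352,243), the grey handle at (360,270) and the black trigger at (341,270). Look-alikes are the green lids at top (234,182) and (230,289), and the yellow box at (430,296). I choose the brown lid, since the description says wooden and warns off the green ones. Next comes the close crop and the measurements.

```bash
cat > h.py <<'E'
import numpy as np,cv2
from scipy.spatial.transform import Rotation as R
from cell import get_calibration
def cam(n):
    c=get_calibration(n); return c,R.from_euler('xyz',c['rotation']).as_matrix()
def ray(n,u,v,z):
    c,M=cam(n); d=M@np.array([(u-c['cx'])/c['fx'],(v-c['cy'])/c['fy'],1]); t=(z-c['xyz'][2])/d[2]; return c['xyz']+t*d
def cloud(n,d):
    c,M=cam(n); v,u=np.mgrid[:400,:640]; P=np.stack([(u-c['cx'])/c['fx']*d,(v-c['cy'])/c['fy']*d,d],-1); return P@M.T+c['xyz']
E
python3 - <<'E'
from h import *
f=np.load('top0.npz');p,d=f['p'],f['d']
cv2.imwrite('pics/crop1.png',cv2.resize(p[170:310,240:410,::-1],None,fx=4.4,fy=4.2,interpolation=cv2.INTER_CUBIC))
W=cloud('top',d)
hsv=cv2.cvtColor(p,cv2.COLOR_RGB2HSV)
print('lid pix',hsv[210,295],hsv[230,320],W[210,295],W[217,310],W[230,320])
for n in('top','scene'):
    f=np.load(n+'0.npz');print(n)
    W=cloud(n,f['d']); 
    reg=(W[...,0]>.25)&(W[...,0]<.55)&(W[...,1]>-.25)&(W[...,1]<.2)&(f['d']>0)
    for lo,hi in((-.01,.004),(.004,.03),(.03,.045),(.055,.07),(.07,.1)):
        m=reg&(W[...,2]>lo)&(W[...,2]<hi); 
        if m.sum(): print(lo,m.sum(),np.median(W[m],0),W[m].min(0),W[m].max(0))
E
```

```text
lid pix [ 12 136 118] [ 12 133 127] [0.58159265 0.04368507 0.06363836] [0.56077369 0.00587059 0.09035098] [ 0.53368332 -0.01932847  0.06345415]
top
-0.01 17230 [ 0.37478003 -0.02593071 -0.00040555] [ 0.25000849 -0.24995728 -0.00818189] [0.54997157 0.19996279 0.00399882]
0.004 2447 [0.41821583 0.06476556 0.01513446] [ 0.25073331 -0.2499339   0.00400016] [0.54990127 0.19983836 0.0299981 ]
0.03 1115 [ 0.49535537 -0.0932614   0.03316552] [ 0.333697   -0.24907891  0.03000661] [0.54993305 0.19965629 0.04496171]
0.055 855 [5.31352580e-01 2.38539301e-04 6.32237114e-02] [ 0.33479569 -0.24997505  0.05500328] [0.54999382 0.07444697 0.06848718]
0.07 1 [ 0.54070473 -0.03853225  0.07015424] [ 0.54070473 -0.03853225  0.07015424] [ 0.54070473 -0.03853225  0.07015424]
scene
-0.01 7447 [ 0.39041819 -0.04221892 -0.00110503] [ 0.25003365 -0.24995464 -0.00821607] [0.54996184 0.1999028  0.00399435]
0.004 1049 [ 0.41955996 -0.0544401   0.01512374] [ 0.25093726 -0.24992206  0.00403032] [0.54945164 0.19994389 0.02998768]
0.03 636 [ 0.49766748 -0.09811149  0.03289516] [ 0.33835685 -0.24944238  0.03000972] [0.5498352  0.19975664 0.04473521]
0.055 407 [ 0.53306585 -0.00076497  0.06295905] [ 0.33814361 -0.24859218  0.0550523 ] [0.54996766 0.07740436 0.06819176]
```

View pics/crop1.png

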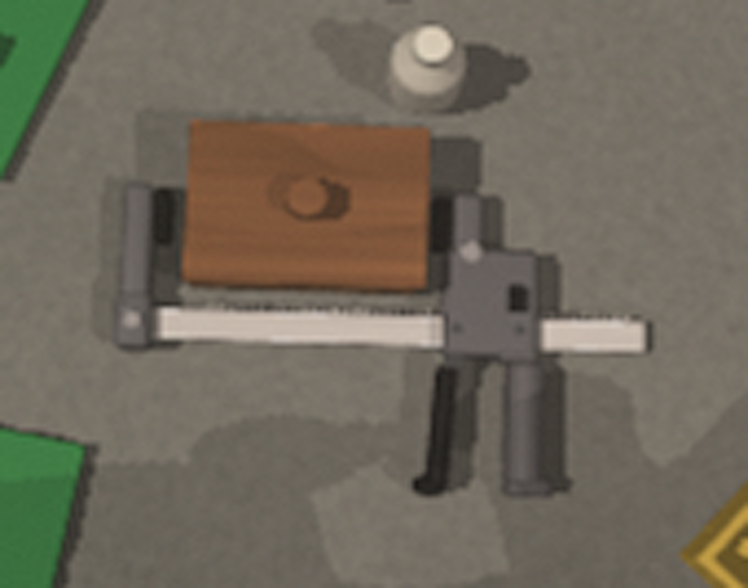

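The crop confirms it: brown wooden lid with knob at crop (308,196), between the clamp's pads. The grey handle is at crop (530,425) and the black trigger at (438,425). Next I measure knob, lid yaw, bar, handle and trigger.

```bash
cat > meas.py <<'E'
from h import *
def rect(P):
    r=cv2.minAreaRect((P[:,:2]*1000).astype(np.float32)); return np.round(r[0],1),np.round(r[1],1),round(r[2],1)
def run(tag):
  for n in('top','scene'):
    f=np.load(n+tag+'.npz');p,d=f['p'],f['d'];W=cloud(n,d);hsv=cv2.cvtColor(p,cv2.COLOR_RGB2HSV).astype(int);H,S,V=hsv[...,0],hsv[...,1],hsv[...,2]
    x,y,z=W[...,0],W[...,1],W[...,2]; near=(d>0)&(x>.33)&(x<.64)&(y>-.15)&(y<.13)
    print(n)
    br=(S>95)&(H<20)&near
    m=br&(z>.074)&(z<.1); print('knob',m.sum(),W[m].min(0),W[m].max(0)) if m.sum() else 0
    m=br&(z>.056)&(z<.068); print('lid',m.sum(),rect(W[m]),np.median(z[m])) if m.sum() else 0
    m=near&(x>.42)&(x<.53)&(S<50)&(V>140)&(z>.005)&(z<.04); print('bar',m.sum(),rect(W[m]),np.median(z[m]),W[m].min(0),W[m].max(0))
    for lo,hi in((.41,.42),(.42,.43),(.43,.44),(.44,.45)):
      m=near&(x>lo)&(x<hi)&(z>.022); ys=np.sort(y[m]); print(lo,np.round(ys,3).tolist() if len(ys)<40 else (np.round(ys[[0,-1]],3),np.round(ys[1:][np.diff(ys)>.008],3),np.round(ys[:-1][np.diff(ys)>.008],3)),np.median(z[m]))
    m=near&(z>.02)&(z<.045)&(x<.47)&(y<-.0); print('handle area',W[m].min(0),W[m].max(0))
    # far jaw / head
    m=near&(z>.028)&(z<.045)&(x>.46)&(x<.58); print('y ext',np.round(W[m].min(0),3),np.round(W[m].max(0),3))
E
python3 -c "
import meas;meas.run('0')"
```

```text
top
knob 80 [ 0.55261342 -0.00385563  0.07572328] [0.57382291 0.0181208  0.09120712]
lid 1984 (array([563.3,   6.8]), array([135.6,  94.8]), 89.8) 0.06351765457727365
bar 524 (array([495.1, -19.8]), array([ 17.9, 257.4]), 0.0) 0.02069529556283478 [ 0.48610968 -0.14844317  0.01142602] [0.5040557  0.1089383  0.03840877]
0.41 (array([-0.13 , -0.065]), array([-0.078]), array([-0.11])) 0.03163733026772597
0.42 (array([-0.13 , -0.067]), array([-0.078]), array([-0.11])) 0.03100233279786202
0.43 (array([-0.13 , -0.067]), array([-0.077]), array([-0.11])) 0.031652605227948216
0.44 (array([-0.13 , -0.069]), array([-0.08]), array([-0.11])) 0.030524269291630657
handle area [ 0.39788385 -0.13444083  0.02064417] [ 0.46914477 -0.05796182  0.03805288]
y ext [ 0.46  -0.142  0.028] [0.579 0.115 0.039]
scene
knob 66 [ 0.55572535 -0.0036458   0.07421486] [0.57818856 0.01903584 0.09102954]
lid 1282 (array([566.5,   8.6]), array([100.1, 137.6]), 0.2) 0.06291471365794926
bar 60 (array([496. , -21.9]), array([ 17. , 255.4]), 0.7) 0.01979334139881367 [ 0.48881303 -0.14962677  0.01532784] [0.50586997 0.1057708
[... 523 characters left out ...]
-0.065] 0.030132710790579775
0.43 [-0.128, -0.128, -0.127, -0.126, -0.125, -0.124, -0.122, -0.122, -0.12, -0.12, -0.119, -0.119, -0.118, -0.116, -0.116, -0.115, -0.112, -0.112, -0.11, -0.109, -0.077, -0.076, -0.074, -0.073, -0.072, -0.071, -0.071, -0.07, -0.069, -0.068, -0.067, -0.066, -0.065] 0.03063121483746234
0.44 [-0.129, -0.128, -0.127, -0.126, -0.124, -0.124, -0.121, -0.12, -0.118, -0.118, -0.115, -0.115, -0.114, -0.112, -0.112, -0.111, -0.11, -0.108, -0.077, -0.077, -0.076, -0.074, -0.074, -0.072, -0.072, -0.071, -0.068, -0.068] 0.030594123140263163
handle area [ 0.39928772 -0.13366345  0.02034312] [ 0.46965931 -0.05714236  0.03653394]
y ext [ 0.46  -0.129  0.028] [0.58  0.117 0.038]
```

```bash
python3 - <<'E'
from h import *
f=np.load('top0.npz');p,d=f['p'],f['d'];W=cloud('top',d)
for nm,(u0,u1,v0,v1) in dict(jar=(438,498,150,205),bottle=(325,348,172,196),yellow=(395,465,260,330),brush=(466,492,235,325)).items():
    q=W[v0:v1,u0:u1].reshape(-1,3); q=q[(q[:,2]>.012)&(q[:,2]<.2)]
    print(nm,np.round(np.percentile(q,[1,50,99],0),3).tolist())
g=f['p']
# free area check
m=(W[...,0]>.51)&(W[...,0]<.64)&(W[...,1]>-.30)&(W[...,1]<-.14); print('free area max z',np.round(np.percentile(W[m][:,2],[50,99,100]),3))
E
```

```text
jar [[0.627, -0.427, 0.016], [0.664, -0.372, 0.124], [0.715, -0.339, 0.13]]
bottle [[0.631, -0.079, 0.019], [0.644, -0.058, 0.069], [0.67, -0.039, 0.102]]
yellow [[0.313, -0.356, 0.012], [0.384, -0.293, 0.017], [0.455, -0.217, 0.059]]
brush [[0.325, -0.448, 0.014], [0.467, -0.416, 0.025], [0.525, -0.402, 0.033]]
free area max z [-0.     0.004  0.007]
```

```bash
python3 -m creep '[{"dx":-0.02,"dz":0.036,"ry":0.05},{"dx":-0.05,"dz":0.09,"ry":0.12},{"dx":-0.08,"dz":0.145,"ry":0.2},{"dx":-0.11,"dz":0.2,"ry":0.28},{"dx":-0.14,"dz":0.254,"ry":0.36},{"dx":-0.17,"dz":0.308,"ry":0.457},{"dx":-0.2,"dz":0.362,"ry":0.457},{"dx":-0.23,"dz":0.416,"ry":0.457},{"dx":-0.255,"dz":0.461,"ry":0.457},{"dx":-0.272,"dz":0.492,"ry":0.457},{"dx":-0.282,"dz":0.51,"ry":0.457,"dy":0.02},{"dx":-0.282,"dz":0.51,"ry":0.457,"dy":0.043},{"dx":-0.282,"dz":0.51,"ry":0.457,"dy":0.043},{"dx":-0.282,"dz":0.51,"ry":0.457,"dy":0.043}]' 20
```

```text
invalid input at $[0]: expected keys dx, dy, dz, rx, ry, rz, gripper
```

```bash
python3 -m creep '[{"dx":-0.025,"dy":0,"dz":0.045,"rx":0,"ry":0.06,"rz":0,"gripper":1},{"dx":-0.055,"dy":0,"dz":0.099,"rx":0,"ry":0.14,"rz":0,"gripper":1},{"dx":-0.085,"dy":0,"dz":0.153,"rx":0,"ry":0.22,"rz":0,"gripper":1},{"dx":-0.115,"dy":0,"dz":0.208,"rx":0,"ry":0.3,"rz":0,"gripper":1},{"dx":-0.145,"dy":0,"dz":0.262,"rx":0,"ry":0.38,"rz":0,"gripper":1},{"dx":-0.175,"dy":0,"dz":0.316,"rx":0,"ry":0.457,"rz":0,"gripper":1},{"dx":-0.205,"dy":0,"dz":0.371,"rx":0,"ry":0.457,"rz":0,"gripper":1},{"dx":-0.235,"dy":0,"dz":0.425,"rx":0,"ry":0.457,"rz":0,"gripper":1},{"dx":-0.262,"dy":0,"dz":0.474,"rx":0,"ry":0.457,"rz":0,"gripper":1},{"dx":-0.282,"dy":0.02,"dz":0.51,"rx":0,"ry":0.457,"rz":0,"gripper":1},{"dx":-0.282,"dy":0.043,"dz":0.51,"rx":0,"ry":0.457,"rz":0,"gripper":1},{"dx":-0.282,"dy":0.043,"dz":0.51,"rx":0,"ry":0.457,"rz":0,"gripper":1},{"dx":-0.282,"dy":0.043,"dz":0.51,"rx":0,"ry":0.457,"rz":0,"gripper":1}]' 20
```

```text
time: 1.72
tool_pos: [0.5651, 0.0064, 0.2014]
tool_rot: [-1.57, -0.0, -1.572]
contact_force: [-0.5, -0.4, 0.3]
opening: 0.092
```

```bash
python3 -m creep '[{"dx":-0.001,"dy":0.04,"dz":0,"rx":0,"ry":0,"rz":0,"gripper":1},{"dx":-0.001,"dy":0.08,"dz":0,"rx":0,"ry":0,"rz":0,"gripper":1},{"dx":-0.001,"dy":0.105,"dz":0,"rx":0,"ry":0,"rz":0,"gripper":1},{"dx":-0.001,"dy":0.115,"dz":0,"rx":0,"ry":0,"rz":0,"gripper":1},{"dx":-0.001,"dy":0.115,"dz":0,"rx":0,"ry":0,"rz":0,"gripper":1}]' 20
python3 - <<'E'
from cell import *
import cv2,numpy as np
p,d=read_camera('scene');a=p[140:250,240:400]
cv2.imwrite('pics/s1.png',cv2.resize(a[...,::-1],None,fx=5,fy=5,interpolation=2))
E
```

```text
time: 2.35
tool_pos: [0.5653, 0.0074, 0.0864]
tool_rot: [-1.57, -0.0, -1.572]
contact_force: [0.1, 0.2, 0.4]
opening: 0.0917
```

View pics/s1.png

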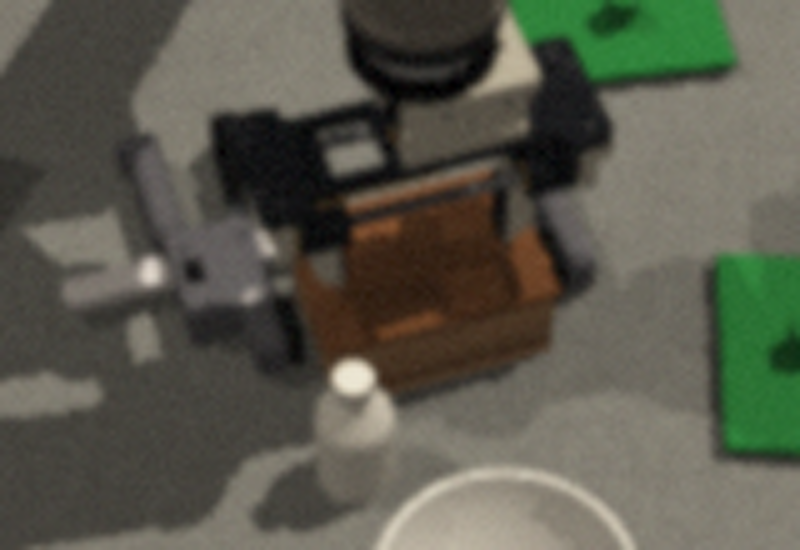

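The fingers at crop (330,265) and (515,215) straddle the knob, just above the lid plate. Now I close on it.

```bash
python3 -m creep '[{"dx":0,"dy":0.0,"dz":0,"rx":0,"ry":0,"rz":0,"gripper":0.15},{"dx":0,"dy":0,"dz":0,"rx":0,"ry":0,"rz":0,"gripper":0.05},{"dx":0,"dy":0,"dz":0,"rx":0,"ry":0,"rz":0,"gripper":0.05},{"dx":0,"dy":0,"dz":0,"rx":0,"ry":0,"rz":0,"gripper":0.05},{"dx":0,"dy":0,"dz":0,"rx":0,"ry":0,"rz":0,"gripper":0.05},{"dx":0,"dy":0,"dz":0,"rx":0,"ry":0,"rz":0,"gripper":0.05},{"dx":0,"dy":0,"dz":0,"rx":0,"ry":0,"rz":0,"gripper":0.05},{"dx":0,"dy":0,"dz":0,"rx":0,"ry":0,"rz":0,"gripper":0.05}]' 25
```

```text
time: 3.4
tool_pos: [0.5649, 0.0079, 0.0857]
tool_rot: [-1.571, -0.0, -1.571]
contact_force: [0.7, 0.3, -0.1]
opening: 0.0228
```

```bash
python3 -m creep '[{"dx":0,"dy":-0.005,"dz":0,"rx":0,"ry":0,"rz":0,"gripper":0.05},{"dx":0,"dy":-0.012,"dz":0,"rx":0,"ry":0,"rz":0,"gripper":0.05},{"dx":0,"dy":-0.025,"dz":0,"rx":0,"ry":0,"rz":0,"gripper":0.05},{"dx":0,"dy":-0.045,"dz":0,"rx":0,"ry":0,"rz":0,"gripper":0.05},{"dx":0,"dy":-0.06,"dz":0,"rx":0,"ry":0,"rz":0,"gripper":0.05},{"dx":0,"dy":-0.07,"dz":0,"rx":0,"ry":0,"rz":0,"gripper":0.05},{"dx":0,"dy":-0.07,"dz":0,"rx":0,"ry":0,"rz":0,"gripper":0.05}]'
python3 - <<'E'
from cell import *
import cv2,numpy as np
p,d=read_camera('scene');a=p[140:250,240:400]
cv2.imwrite('pics/s2.png',cv2.resize(a[...,::-1],None,fx=5,fy=5,interpolation=2))
E
```

```text
time: 4.28
tool_pos: [0.5653, 0.0078, 0.1565]
tool_rot: [-1.569, -0.0, -1.571]
contact_force: [0.2, -0.3, -1.1]
opening: 0.0234
```

View pics/s2.png

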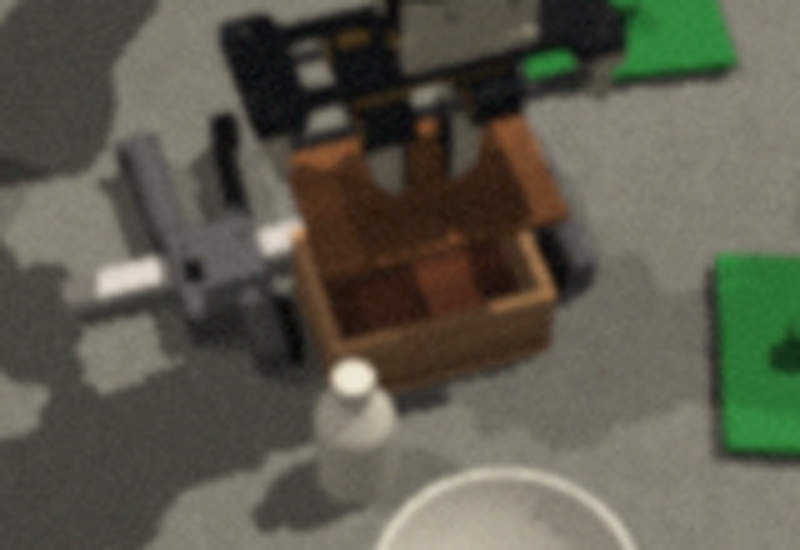

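```bash
python3 -m creep '[{"dx":0.01,"dy":0,"dz":0,"rx":0,"ry":0,"rz":0,"gripper":0.05},{"dx":0.03,"dy":0,"dz":0,"rx":0,"ry":0,"rz":0,"gripper":0.05},{"dx":0.06,"dy":0,"dz":0.003,"rx":0,"ry":0,"rz":0,"gripper":0.05},{"dx":0.095,"dy":0,"dz":0.007,"rx":0,"ry":0,"rz":0,"gripper":0.05},{"dx":0.13,"dy":0,"dz":0.007,"rx":0,"ry":0,"rz":0,"gripper":0.05},{"dx":0.165,"dy":0,"dz":0.007,"rx":0,"ry":0,"rz":0,"gripper":0.05},{"dx":0.195,"dy":0,"dz":0.007,"rx":0,"ry":0,"rz":0,"gripper":0.05},{"dx":0.215,"dy":0,"dz":0.007,"rx":0,"ry":0,"rz":0,"gripper":0.05},{"dx":0.223,"dy":0.01,"dz":0.007,"rx":0,"ry":0,"rz":0,"gripper":0.05},{"dx":0.223,"dy":0.03,"dz":0.007,"rx":0,"ry":0,"rz":0,"gripper":0.05},{"dx":0.223,"dy":0.055,"dz":0.007,"rx":0,"ry":0,"rz":0,"gripper":0.05},{"dx":0.223,"dy":0.08,"dz":0.007,"rx":0,"ry":0,"rz":0,"gripper":0.05},{"dx":0.223,"dy":0.1,"dz":0.007,"rx":0,"ry":0,"rz":0,"gripper":0.05},{"dx":0.223,"dy":0.11,"dz":0.007,"rx":0,"ry":0,"rz":0,"gripper":0.05},{"dx":0.223,"dy":0.113,"dz":0.007,"rx":0,"ry":0,"rz":0,"gripper":0.05},{"dx":0.223,"dy":0.114,"dz":0.007,"rx":0,"ry":0,"rz":0,"gripper":0.05},{"dx":0.223,"dy":0.115,"dz":0.007,"rx":0,"ry":0,"rz":0,"gripper":0.05}]'
```

```text
time: 6.45
tool_pos: [0.5723, -0.2154, 0.0415]
tool_rot: [-1.569, -0.001, -1.571]
contact_force: [-0.2, 0.9, -1.7]
opening: 0.0232
```

```bash
python3 -m creep '[{"dx":0,"dy":0.002,"dz":0,"rx":0,"ry":0,"rz":0,"gripper":0.05},{"dx":0,"dy":0.004,"dz":0,"rx":0,"ry":0,"rz":0,"gripper":0.05},{"dx":0,"dy":0.005,"dz":0,"rx":0,"ry":0,"rz":0,"gripper":0.05},{"dx":0,"dy":0.006,"dz":0,"rx":0,"ry":0,"rz":0,"gripper":0.05},{"dx":0,"dy":0.006,"dz":0,"rx":0,"ry":0,"rz":0,"gripper":0.05}]'
```

```text
time: 7.08
tool_pos: [0.5718, -0.2151, 0.0356]
tool_rot: [-1.571, -0.0, -1.571]
contact_force: [-2.8, 0.9, 6.0]
opening: 0.023
```

```bash
python3 -m creep '[{"dx":0,"dy":0,"dz":0,"rx":0,"ry":0,"rz":0,"gripper":0.5},{"dx":0,"dy":0,"dz":0,"rx":0,"ry":0,"rz":0,"gripper":0.7},{"dx":0,"dy":0,"dz":0,"rx":0,"ry":0,"rz":0,"gripper":1},{"dx":0,"dy":0,"dz":0,"rx":0,"ry":0,"rz":0,"gripper":1},{"dx":0,"dy":-0.02,"dz":0,"rx":0,"ry":0,"rz":0,"gripper":1},{"dx":0,"dy":-0.06,"dz":0,"rx":0,"ry":0,"rz":0,"gripper":1},{"dx":0,"dy":-0.1,"dz":0,"rx":0,"ry":0,"rz":0,"gripper":1},{"dx":0,"dy":-0.1,"dz":0,"rx":0,"ry":0,"rz":0,"gripper":1}]' 13
python3 - <<'E'
from h import *; from cell import *
for n in('top','scene'):
    p,d=read_camera(n);np.savez(n+'1.npz',p=p,d=d);cv2.imwrite(f'pics/{n}1.png',p[...,::-1])
E
python3 -c "
import meas;meas.run('1')"
```

```text
time: 8.07
tool_pos: [0.5737, -0.216, 0.1384]
tool_rot: [-1.564, -0.003, -1.571]
contact_force: [-0.5, 0.3, -0.3]
opening: 0.0914
top
lid 155 (array([562.9,   8.1]), array([128.9,  88.8]), 89.6) 0.057083650852213674
bar 538 (array([496.2, -19.5]), array([256.8,  20.3]), 89.9) 0.020508314527781013 [ 0.48599965 -0.1479643   0.00986336] [0.50631195 0.10887918 0.03709997]
0.41 (array([-0.15 , -0.065]), array([], dtype=float64), array([], dtype=float64)) 0.5899742545627369
0.42 (array([-0.15 , -0.067]), array([], dtype=float64), array([], dtype=float64)) 0.5812816352512098
0.43 (array([-0.15 , -0.067]), array([], dtype=float64), array([], dtype=float64)) 0.5721671588379653
0.44 (array([-0.15 , -0.068]), array([], dtype=float64), array([], dtype=float64)) 0.560175484253485
handle area [ 0.39788013 -0.13230271  0.02025013] [ 0.46958048 -0.05803349  0.03701446]
y ext [ 0.46  -0.129  0.028] [0.579 0.115 0.045]
scene
lid 69 (array([567.3,   9.7]), array([129.2,  89.4]), 89.7) 0.05674573311119879
bar 91 (array([498.4, -18.3]), array([ 23.8, 255.2]), 0.2) 0.020462624039178645 [ 0.48626909 -0.14584128  0.01616034] [0.51049742 0.10929009 0.03528189]
0.41 [-0.078, -0.077, -0.077, -0.075, -0.073, -0.072, -0.071, -0.069, -0.067, -0.066, -0.064, -0.062, -0.062, -0.059] 0.030480892233024026
0.42 [-0.084, -0.083, -0.083, -0.082, -0.082, -0.082, -0.082, -0.081, -0.08, -0.08, -0.08, -0.08, -0.079, -0.078, -0.078, -0.077, -0.077, -0.077, -0.075, -0.075, -0.074, -0.073, -0.071, -0.07, -0.069, -0.068, -0.066, -0.065] 0.5348212466713137
0.43 (array([-0.095, -0.064]), array([], dtype=float64), array([], dtype=float64)) 0.5396433947642757
0.44 (array([-0.15 , -0.066]), array([-0.077]), array([-0.089])) 0.556468486294778
handle area [ 0.401262   -0.07882155  0.0226876 ] [ 0.46968461 -0.05720386  0.03458955]
y ext [ 0.461 -0.124  0.028] [0.58  0.117 0.045]
```

View pics/scene1.png

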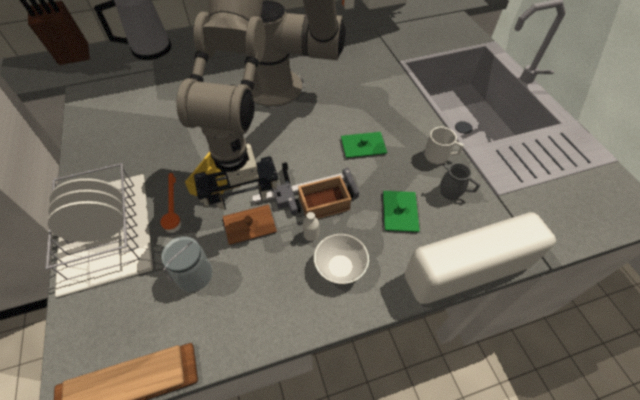

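View pics/top1.png

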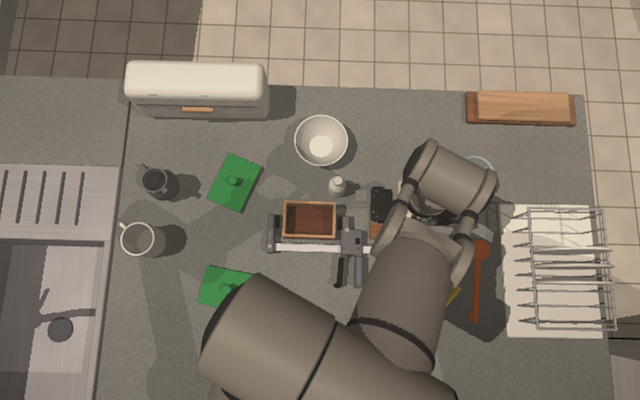

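The lid lies flat at scene (249,225), brown side and knob up, clear of the clamp. The open box is at (325,197), and clamp and box haven't moved. Now to the squeeze point at (0.436,-0.0975).

```bash
python3 -m creep '[{"dx":-0.015,"dy":0,"dz":-0.018,"rx":0,"ry":0,"rz":0,"gripper":1},{"dx":-0.045,"dy":0,"dz":-0.054,"rx":0,"ry":0,"rz":0,"gripper":1},{"dx":-0.08,"dy":0,"dz":-0.094,"rx":0,"ry":0,"rz":0,"gripper":1},{"dx":-0.108,"dy":0,"dz":-0.125,"rx":0,"ry":0,"rz":0,"gripper":1},{"dx":-0.118,"dy":0,"dz":-0.136,"rx":0,"ry":0,"rz":0,"gripper":1},{"dx":-0.118,"dy":0,"dz":-0.136,"rx":0,"ry":0,"rz":0,"gripper":1},{"dx":-0.118,"dy":0.02,"dz":-0.136,"rx":0,"ry":0,"rz":0,"gripper":1},{"dx":-0.118,"dy":0.05,"dz":-0.136,"rx":0,"ry":0,"rz":0,"gripper":1}]' 14
python3 - <<'E'
from h import *; from cell import *
p,d=read_camera('scene');np.savez('scene2.npz',p=p,d=d);cv2.imwrite(f'pics/s3.png',cv2.resize(p[130:260,180:370,::-1],None,fx=4,fy=4,interpolation=2))
E
```

```text
time: 9.18
tool_pos: [0.4382, -0.0986, 0.0845]
tool_rot: [-1.567, -0.002, -1.572]
contact_force: [-0.6, 0.7, 0.1]
opening: 0.092
```

View pics/s3.png

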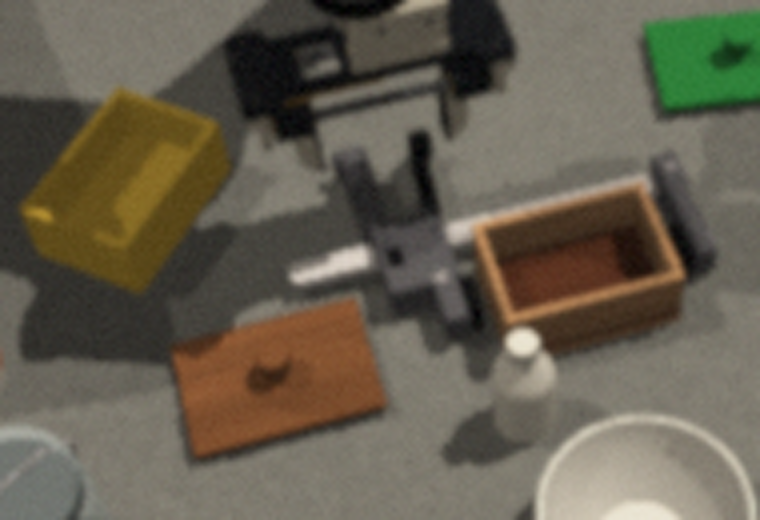

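The lid is flat at crop (280,375). The open fingers, at crop (310,145) and (455,105), are about to straddle the handle (360,180) and trigger (420,160). I lower now.

```bash
python3 -m creep '[{"dx":0,"dy":0.02,"dz":0,"rx":0,"ry":0,"rz":0,"gripper":1},{"dx":0,"dy":0.04,"dz":0,"rx":0,"ry":0,"rz":0,"gripper":1},{"dx":0,"dy":0.055,"dz":0,"rx":0,"ry":0,"rz":0,"gripper":1},{"dx":0,"dy":0.063,"dz":0,"rx":0,"ry":0,"rz":0,"gripper":1},{"dx":0,"dy":0.063,"dz":0,"rx":0,"ry":0,"rz":0,"gripper":1}]' 14
python3 - <<'E'
from h import *; from cell import *
p,d=read_camera('scene');np.savez('scene2.npz',p=p,d=d);cv2.imwrite(f'pics/s4.png',cv2.resize(p[130:260,180:370,::-1],None,fx=4,fy=4,interpolation=2))
E
```

```text
time: 9.85
tool_pos: [0.4363, -0.0975, 0.0214]
tool_rot: [-1.571, 0.0, -1.571]
contact_force: [0.3, 0.5, 0.0]
opening: 0.0917
```

View pics/s4.png

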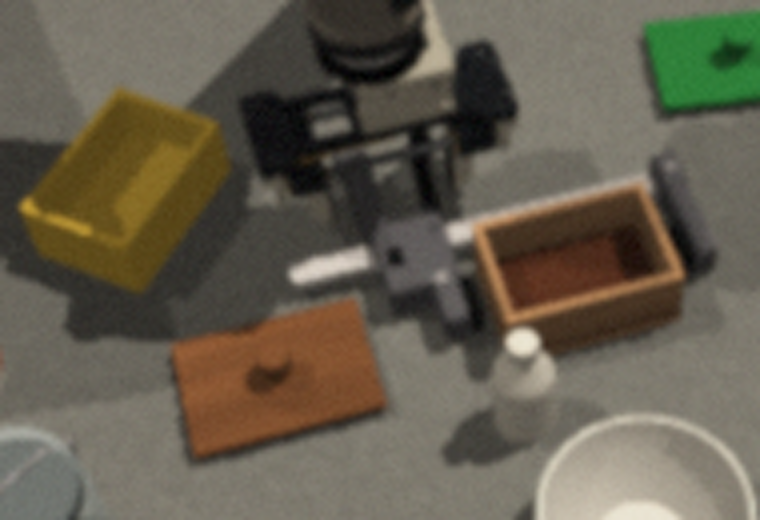

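```bash
python3 -m creep '[{"dx":0,"dy":0,"dz":0,"rx":0,"ry":0,"rz":0,"gripper":0.75},{"dx":0,"dy":0,"dz":0,"rx":0,"ry":0,"rz":0,"gripper":0.70},{"dx":0,"dy":0,"dz":0,"rx":0,"ry":0,"rz":0,"gripper":0.69},{"dx":0,"dy":0,"dz":0,"rx":0,"ry":0,"rz":0,"gripper":0.69},{"dx":0.004,"dy":0,"dz":0,"rx":0,"ry":0,"rz":0,"gripper":0.61},{"dx":0.008,"dy":0,"dz":0,"rx":0,"ry":0,"rz":0,"gripper":0.53},{"dx":0.011,"dy":0,"dz":0,"rx":0,"ry":0,"rz":0,"gripper":0.45},{"dx":0.0135,"dy":0,"dz":0,"rx":0,"ry":0,"rz":0,"gripper":0.3},{"dx":0.0135,"dy":0,"dz":0,"rx":0,"ry":0,"rz":0,"gripper":0.3},{"dx":0.0135,"dy":0,"dz":0,"rx":0,"ry":0,"rz":0,"gripper":0.3}]' 12
python3 - <<'E'
from h import *; from cell import *
p,d=read_camera('scene');np.savez('scene2.npz',p=p,d=d);cv2.imwrite(f'pics/s5.png',cv2.resize(p[130:260,180:370,::-1],None,fx=4,fy=4,interpolation=2))
E
```

```text
time: 11.15
tool_pos: [0.4361, -0.111, 0.0217]
tool_rot: [-1.57, -0.001, -1.571]
contact_force: [-0.3, -1.3, -1.3]
opening: 0.0373
```

View pics/s5.png

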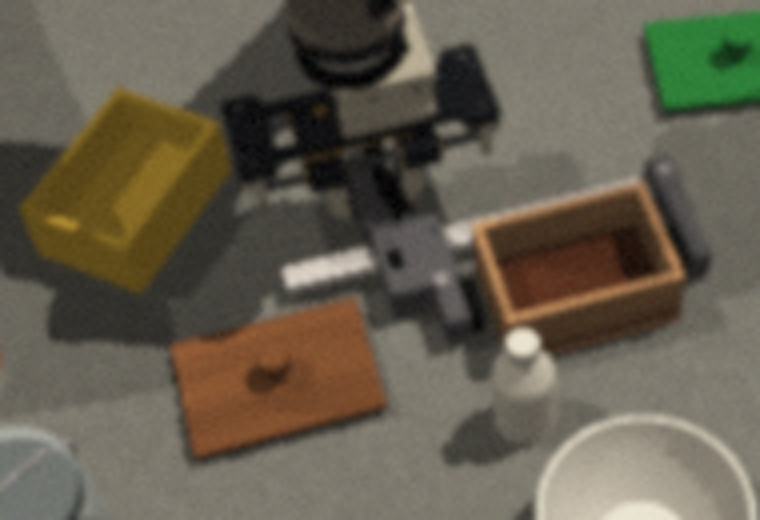

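The trigger reached its stop (37 mm): the far jaw at crop (680,215) and the bar tail at (300,275) have shifted, and the clamp has stayed put. Next stroke.

```bash
python3 -m creep '[{"dx":-0.004,"dy":0,"dz":0,"rx":0,"ry":0,"rz":0,"gripper":0.5},{"dx":-0.009,"dy":0,"dz":0,"rx":0,"ry":0,"rz":0,"gripper":0.6},{"dx":-0.0135,"dy":0,"dz":0,"rx":0,"ry":0,"rz":0,"gripper":0.8},{"dx":-0.0135,"dy":0,"dz":0,"rx":0,"ry":0,"rz":0,"gripper":0.8},{"dx":-0.0135,"dy":0,"dz":0,"rx":0,"ry":0,"rz":0,"gripper":0.8},{"dx":-0.0135,"dy":0,"dz":0,"rx":0,"ry":0,"rz":0,"gripper":0.70},{"dx":-0.0135,"dy":0,"dz":0,"rx":0,"ry":0,"rz":0,"gripper":0.69},{"dx":-0.0095,"dy":0,"dz":0,"rx":0,"ry":0,"rz":0,"gripper":0.61},{"dx":-0.0055,"dy":0,"dz":0,"rx":0,"ry":0,"rz":0,"gripper":0.53},{"dx":-0.0025,"dy":0,"dz":0,"rx":0,"ry":0,"rz":0,"gripper":0.45},{"dx":0,"dy":0,"dz":0,"rx":0,"ry":0,"rz":0,"gripper":0.3},{"dx":0,"dy":0,"dz":0,"rx":0,"ry":0,"rz":0,"gripper":0.3},{"dx":0,"dy":0,"dz":0,"rx":0,"ry":0,"rz":0,"gripper":0.3}]' 12
python3 - <<'E'
from h import *; from cell import *
p,d=read_camera('scene');np.savez('scene3.npz',p=p,d=d);cv2.imwrite(f'pics/s6.png',cv2.resize(p[130:260,180:370,::-1],None,fx=4,fy=4,interpolation=2))
E
```

```text
time: 12.82
tool_pos: [0.4362, -0.111, 0.0217]
tool_rot: [-1.57, -0.001, -1.571]
contact_force: [-1.3, -2.0, -1.4]
opening: 0.0367
```

View pics/s6.png

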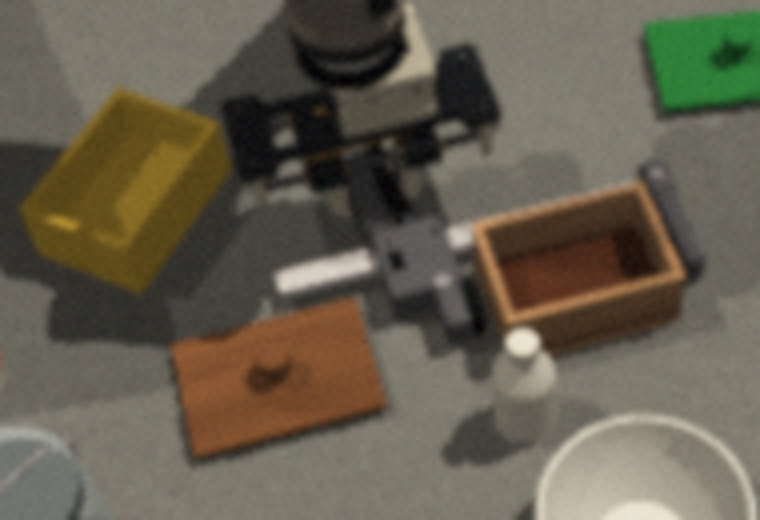

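The jaw advanced again: the tail's end is now at crop (283,280) and the far jaw at (675,220), nearer the box. Same stroke again.

```bash
python3 -m creep '[{"dx":-0.004,"dy":0,"dz":0,"rx":0,"ry":0,"rz":0,"gripper":0.5},{"dx":-0.009,"dy":0,"dz":0,"rx":0,"ry":0,"rz":0,"gripper":0.6},{"dx":-0.0135,"dy":0,"dz":0,"rx":0,"ry":0,"rz":0,"gripper":0.8},{"dx":-0.0135,"dy":0,"dz":0,"rx":0,"ry":0,"rz":0,"gripper":0.8},{"dx":-0.0135,"dy":0,"dz":0,"rx":0,"ry":0,"rz":0,"gripper":0.8},{"dx":-0.0135,"dy":0,"dz":0,"rx":0,"ry":0,"rz":0,"gripper":0.70},{"dx":-0.0135,"dy":0,"dz":0,"rx":0,"ry":0,"rz":0,"gripper":0.69},{"dx":-0.0095,"dy":0,"dz":0,"rx":0,"ry":0,"rz":0,"gripper":0.61},{"dx":-0.0055,"dy":0,"dz":0,"rx":0,"ry":0,"rz":0,"gripper":0.53},{"dx":-0.0025,"dy":0,"dz":0,"rx":0,"ry":0,"rz":0,"gripper":0.45},{"dx":0,"dy":0,"dz":0,"rx":0,"ry":0,"rz":0,"gripper":0.3},{"dx":0,"dy":0,"dz":0,"rx":0,"ry":0,"rz":0,"gripper":0.3},{"dx":0,"dy":0,"dz":0,"rx":0,"ry":0,"rz":0,"gripper":0.3}]' 12
python3 - <<'E'
from h import *; from cell import *
p,d=read_camera('scene');np.savez('scene3.npz',p=p,d=d);cv2.imwrite(f'pics/s7.png',cv2.resize(p[130:260,180:370,::-1],None,fx=4,fy=4,interpolation=2))
E
```

```text
time: 14.5
tool_pos: [0.4361, -0.1109, 0.0217]
tool_rot: [-1.57, -0.0, -1.571]
contact_force: [-1.9, -1.5, -2.0]
opening: 0.0366
```

View pics/s7.png

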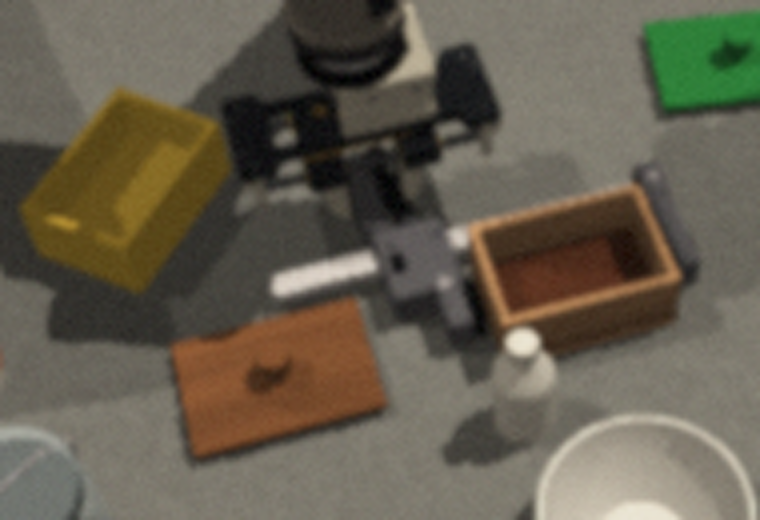

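The far jaw now pushes the box: its edge has shifted to crop (472,225), near the head. Another stroke, stopping halfway to read the stall.

```bash
python3 -m creep '[{"dx":-0.004,"dy":0,"dz":0,"rx":0,"ry":0,"rz":0,"gripper":0.5},{"dx":-0.009,"dy":0,"dz":0,"rx":0,"ry":0,"rz":0,"gripper":0.6},{"dx":-0.0135,"dy":0,"dz":0,"rx":0,"ry":0,"rz":0,"gripper":0.8},{"dx":-0.0135,"dy":0,"dz":0,"rx":0,"ry":0,"rz":0,"gripper":0.8},{"dx":-0.0135,"dy":0,"dz":0,"rx":0,"ry":0,"rz":0,"gripper":0.8},{"dx":-0.0135,"dy":0,"dz":0,"rx":0,"ry":0,"rz":0,"gripper":0.70},{"dx":-0.0135,"dy":0,"dz":0,"rx":0,"ry":0,"rz":0,"gripper":0.69},{"dx":-0.0095,"dy":0,"dz":0,"rx":0,"ry":0,"rz":0,"gripper":0.61},{"dx":-0.0065,"dy":0,"dz":0,"rx":0,"ry":0,"rz":0,"gripper":0.54},{"dx":-0.0065,"dy":0,"dz":0,"rx":0,"ry":0,"rz":0,"gripper":0.54}]' 12
```

```text
time: 15.8
tool_pos: [0.4353, -0.1044, 0.0216]
tool_rot: [-1.572, -0.0, -1.571]
contact_force: [-3.9, -0.7, 1.1]
opening: 0.05
```

```bash
python3 -m creep '[{"dx":0.003,"dy":0,"dz":0,"rx":0,"ry":0,"rz":0,"gripper":0.47},{"dx":0.003,"dy":0,"dz":0,"rx":0,"ry":0,"rz":0,"gripper":0.46},{"dx":0.003,"dy":0,"dz":0,"rx":0,"ry":0,"rz":0,"gripper":0.3},{"dx":0.003,"dy":0,"dz":0,"rx":0,"ry":0,"rz":0,"gripper":0.3},{"dx":0.003,"dy":0,"dz":0,"rx":0,"ry":0,"rz":0,"gripper":0.3},{"dx":0.003,"dy":0,"dz":0,"rx":0,"ry":0,"rz":0,"gripper":0.3}]' 12
python3 - <<'E'
from h import *; from cell import *
p,d=read_camera('scene');np.savez('scene3.npz',p=p,d=d);cv2.imwrite(f'pics/s8.png',cv2.resize(p[130:260,180:370,::-1],None,fx=4,fy=4,interpolation=2))
p,d=read_camera('top');cv2.imwrite(f'pics/t8.png',cv2.resize(p[150:300,230:420,::-1],None,fx=4,fy=4,interpolation=2))
E
```

```text
time: 16.55
tool_pos: [0.4362, -0.1073, 0.0217]
tool_rot: [-1.57, -0.0, -1.571]
contact_force: [-1.8, -1.5, -3.0]
opening: 0.0359
```

View pics/s8.png

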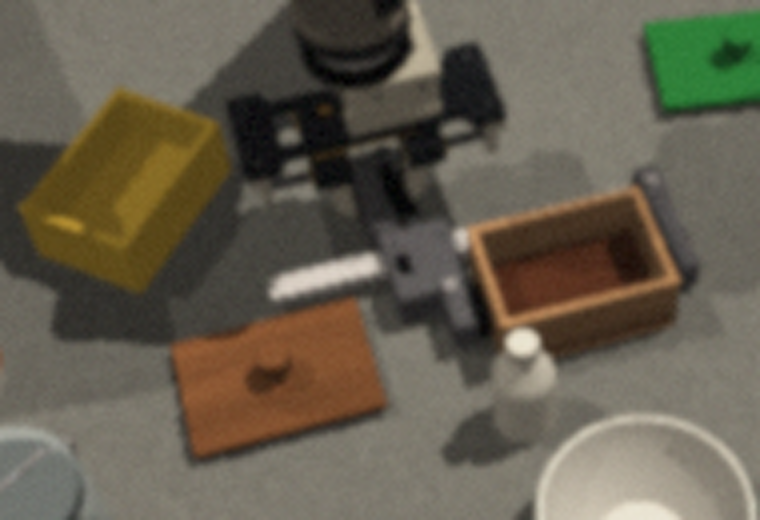

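View pics/t8.png

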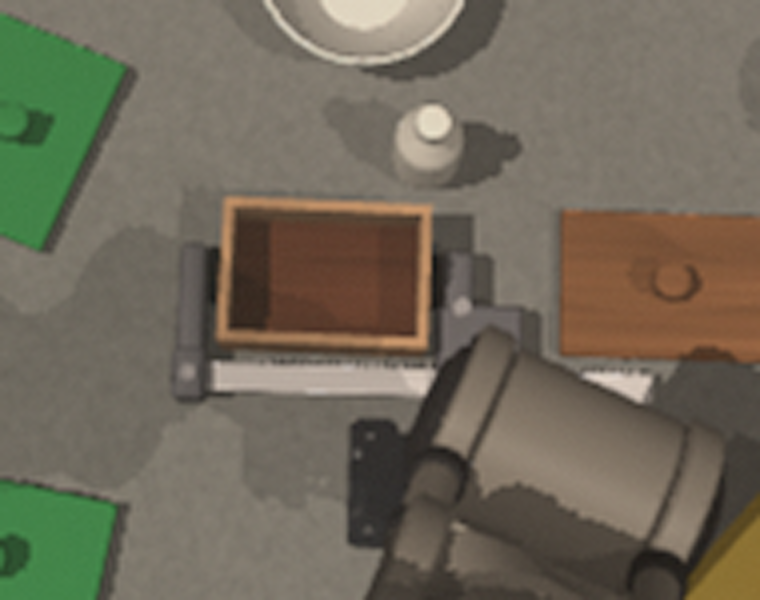

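The trigger reached its stop again (36 mm). Both pads look close to the box in the top crop, at (213,290) and (440,270). One more stroke with a half-way check.

```bash
python3 -m creep '[{"dx":-0.004,"dy":0,"dz":0,"rx":0,"ry":0,"rz":0,"gripper":0.5},{"dx":-0.009,"dy":0,"dz":0,"rx":0,"ry":0,"rz":0,"gripper":0.6},{"dx":-0.0135,"dy":0,"dz":0,"rx":0,"ry":0,"rz":0,"gripper":0.8},{"dx":-0.0135,"dy":0,"dz":0,"rx":0,"ry":0,"rz":0,"gripper":0.8},{"dx":-0.0135,"dy":0,"dz":0,"rx":0,"ry":0,"rz":0,"gripper":0.8},{"dx":-0.0135,"dy":0,"dz":0,"rx":0,"ry":0,"rz":0,"gripper":0.70},{"dx":-0.0135,"dy":0,"dz":0,"rx":0,"ry":0,"rz":0,"gripper":0.69},{"dx":-0.0095,"dy":0,"dz":0,"rx":0,"ry":0,"rz":0,"gripper":0.61},{"dx":-0.0065,"dy":0,"dz":0,"rx":0,"ry":0,"rz":0,"gripper":0.3},{"dx":-0.0065,"dy":0,"dz":0,"rx":0,"ry":0,"rz":0,"gripper":0.3},{"dx":-0.0065,"dy":0,"dz":0,"rx":0,"ry":0,"rz":0,"gripper":0.3},{"dx":-0.0065,"dy":0,"dz":0,"rx":0,"ry":0,"rz":0,"gripper":0.3}]' 13
```

```text
time: 18.15
tool_pos: [0.4356, -0.1011, 0.0216]
tool_rot: [-1.571, -0.0, -1.571]
contact_force: [-4.4, -3.3, 0.8]
opening: 0.0457
```

```bash
python3 -m creep '[{"dx":0.001,"dy":0,"dz":0,"rx":0,"ry":0,"rz":0,"gripper":0.3},{"dx":0.0015,"dy":0,"dz":0,"rx":0,"ry":0,"rz":0,"gripper":0.3},{"dx":0.0015,"dy":0,"dz":0,"rx":0,"ry":0,"rz":0,"gripper":0.3},{"dx":0.0015,"dy":0,"dz":0,"rx":0,"ry":0,"rz":0,"gripper":0.3},{"dx":0.0015,"dy":0,"dz":0,"rx":0,"ry":0,"rz":0,"gripper":0.3},{"dx":0.0015,"dy":0,"dz":0,"rx":0,"ry":0,"rz":0,"gripper":0.3}]' 13
python3 - <<'E'
from h import *; from cell import *
p,d=read_camera('scene');np.savez('scene3.npz',p=p,d=d);cv2.imwrite(f'pics/s9.png',cv2.resize(p[130:260,180:370,::-1],None,fx=4,fy=4,interpolation=2))
p,d=read_camera('top');cv2.imwrite(f'pics/t9.png',cv2.resize(p[150:300,230:420,::-1],None,fx=4,fy=4,interpolation=2))
E
```

```text
time: 18.9
tool_pos: [0.4358, -0.1021, 0.0216]
tool_rot: [-1.571, 0.0, -1.571]
contact_force: [-3.8, 1.0, -0.7]
opening: 0.0437
```

View pics/s9.png

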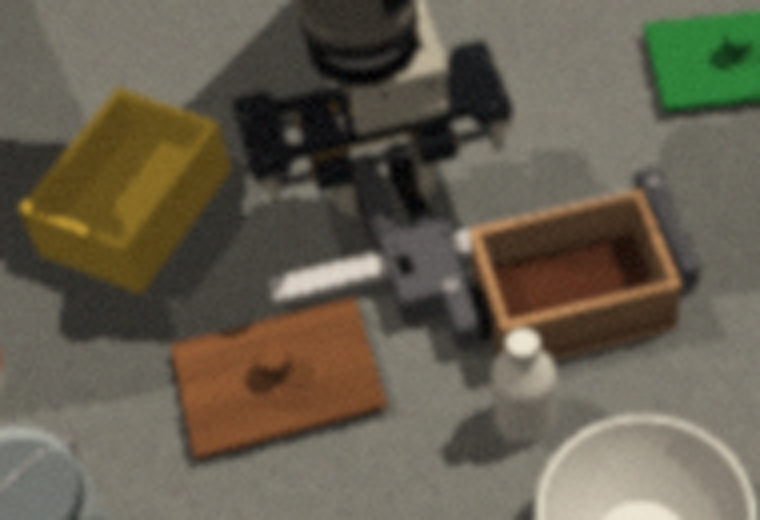

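View pics/t9.png

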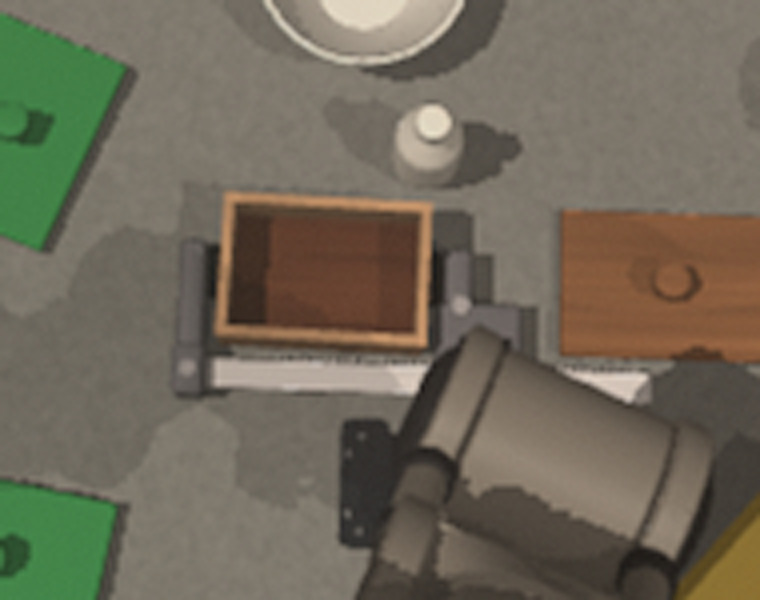

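The width is 43.7 mm, short of the 37 mm stop, with both pads touching the box (top crop (213,280) and (438,265)). I check that this is a true stall by holding with slightly more grip.

```bash
python3 -m creep '[{"dx":0,"dy":0,"dz":0,"rx":0,"ry":0,"rz":0,"gripper":0.3},{"dx":0,"dy":0,"dz":0,"rx":0,"ry":0,"rz":0,"gripper":0.3},{"dx":0,"dy":0,"dz":0,"rx":0,"ry":0,"rz":0,"gripper":0.3},{"dx":0,"dy":0,"dz":0,"rx":0,"ry":0,"rz":0,"gripper":0.3}]' 13; python3 -m creep '[{"dx":0,"dy":0,"dz":0,"rx":0,"ry":0,"rz":0,"gripper":0.3},{"dx":0,"dy":0,"dz":0,"rx":0,"ry":0,"rz":0,"gripper":0.3},{"dx":0,"dy":0,"dz":0,"rx":0,"ry":0,"rz":0,"gripper":0.3},{"dx":0,"dy":0,"dz":0,"rx":0,"ry":0,"rz":0,"gripper":0.3},{"dx":0,"dy":0,"dz":0,"rx":0,"ry":0,"rz":0,"gripper":0.3},{"dx":0,"dy":0,"dz":0,"rx":0,"ry":0,"rz":0,"gripper":0.3}]' 15;  python3 -m creep '[{"dx":0,"dy":0,"dz":0,"rx":0,"ry":0,"rz":0,"gripper":0.3},{"dx":0,"dy":0,"dz":0,"rx":0,"ry":0,"rz":0,"gripper":0.3},{"dx":0,"dy":0,"dz":0,"rx":0,"ry":0,"rz":0,"gripper":0.3},{"dx":0,"dy":0,"dz":0,"rx":0,"ry":0,"rz":0,"gripper":0.3}]' 15
```

```text
time: 19.5
tool_pos: [0.4359, -0.1021, 0.0217]
tool_rot: [-1.571, -0.0, -1.571]
contact_force: [-2.9, 0.5, -3.0]
opening: 0.0437
time: 20.25
tool_pos: [0.436, -0.1022, 0.0217]
tool_rot: [-1.571, -0.0, -1.571]
contact_force: [-2.6, -3.2, -3.1]
opening: 0.0425
time: 20.75
tool_pos: [0.436, -0.1022, 0.0217]
tool_rot: [-1.571, -0.0, -1.571]
contact_force: [-2.6, -2.7, -3.1]
opening: 0.0426
```

It stalls steadily: 43.7 mm at 13 N and 42.6 mm at 15 N, still 5 mm short of the stop. That is how springy pads pressing on the box should behave, at roughly 27 N. The lid and the bystanders looked undisturbed in the last pictures, so I hand in.

```bash
python3 - <<'E'
from cell import *
print(robot.hand_in()); s=status.observe(); print(s['time'],s['opening'],s['contact_force'])
E
```

```text
the job is handed in; nothing more can be done
None
the job is handed in; nothing more can be done
```

I lifted the lid off by its knob and set it down flat and right way up beside the clamp's head, about 0.22 m from the box's centre. I then worked the trigger: four full strokes and a fifth that stalled. I handed the job in with the trigger held at a 15 N grip; hand-in gave no verdict.

- **Trigger hold:** the squeeze width was steady at 42.6 mm, short of the 37 mm stop, and it closed about 1 mm when I raised the grip from 13 to 15 N. That fits both pads pressing the box with about 27 N by the given formula. I had no way to measure the pad forces directly.
- **Lid and box:** the last pictures, taken before the final grip increase, showed the lid flat and clear of the clamp. The box stood level between the pads, and nothing else in view had visibly moved.
- **Off-plan:** during the fourth stroke the clamp slid about 3.5 mm. While holding, a small 3 N sideways imbalance remained between the fingers.

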